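# Set up the food processor's nested bowls and mini blade for a small herb batch

### The job

Set the food processor up for a small batch of herbs: hang the white midi bowl in the clear work bowl, then the green mini bowl inside the midi bowl, each all the way down on its rim over the drive spindle. Then put the chopping blade over the spindle, turn it until the splines mesh, slide it fully home and finish while still holding its stem and pressing it firmly down, so that the lid can be fitted next. Leave the dropper bottle, jar and tub where they stand.

Things in the scene. Friction and masses are not known exactly. Their poses are not given: they have to be found in the camera images.
- processor: Food processor, fixed: white motor base 190 x 172 mm, 90 mm high, with a clear round work bowl locked on top. Origin: on the table, on the vertical axis of bowl and spindle. z up, front dial at -x; the bowl's grey handle reaches 120 mm out along +y. From the bowl's floor (96 mm above the table) rises a fixed tapered tube, 32 mm across at the foot, 24 mm at its top (176 mm above the table).
- work_rim (a point): Centre of the work bowl's open mouth, level with its rim, 168 mm above the table. Bowl outside 154 mm across, inside 146 mm. The midi bowl's flange comes to lie on this rim.
- drive: Steel drive spindle rising from the fixed tube. Origin: centre of its seat (23 mm disc, 182 mm above the table). Above it four ribs in a cross along the spindle's own +-x and +-y: 23 mm over the tips, 3.6 mm wide, 14 mm high with bevelled tops; then a tapered nose to 24 mm above the seat. Start angle varies; the motor brake resists turning up to 0.5 N m.
- midi_bowl: White midi bowl, loose, upright on the table. Origin: centre of its underside, z up. 132 mm across, rim 55 mm high with a flange 153 mm across, 3 mm thick; walls 2 mm, floor 3 mm. It goes over spindle and fixed tube and hangs by its flange on the work bowl's rim; its underside is then 116 mm above the table, with about 2 mm play. Its turn does not matter. 0.12 to 0.21 kg.
- midi_tube (a point): Centre of the top of the midi bowl's central tube, 60 mm above its underside. The tube is open right through, tapered: outside 41 mm across at the foot, 33 mm at the top; inside 37 and 29 mm. Lift the bowl by pinching this tube from above, the fingers inside the bowl.
- mini_bowl: Green mini bowl, loose, upright on the table. Origin: centre of its underside, z up. 116 mm across (112 inside), rim 40 mm high with a flange 138 mm across, 3 mm thick; floor 3 mm. It goes over the midi bowl's tube and hangs by its flange on the midi bowl's rim; its underside is then 134 mm above the table, with about 2 mm play. Its turn does not matter. 0.08 to 0.15 kg.
- mini_tube (a point): Centre of the top of the mini bowl's central tube, 44 mm above its underside. Open right through, tapered: outside 48 mm across at the foot, 41 mm at the top; inside 44 and 37 mm. Lift the bowl by pinching it from above. Only about 33 mm is free between tube and bowl wall: do not open the fingers so far that they meet the wall.
- blade: Chopping blade, loose, upright, 84 mm high. Origin: centre of its underside, z up. Hollow dark skirt, 60 mm across at the foot, 53 mm at its top 43 mm up, inside 55 to 48 mm; square stem above. Two steel wings reach 51 mm out along the hub's +x and -x, 3 to 18 mm up. Home: underside 42 mm below the spindle's seat, 140 mm above the table, clear of the mini bowl's floor. 0.07 to 0.13 kg.
- blade_stem (a point): Grip point on the axis of the blade's square stem (30 x 30 mm, from 43 to 84 mm up), 66 mm above the blade's underside. The stem's flat sides face the hub's +-x and +-y; a white cross on its top lies along these axes.
- blade_socket (a point): Mouth of the spline socket inside the stem, on the axis, 42 mm above the underside; it lands on the spindle's seat. Four diagonal teeth, 14 mm high, leave grooves along the hub's x and y axes. They mesh when the hub's x is parallel or square to the spindle's x, within 0.15 rad; else the teeth rest on the ribs, 14 mm too high, and the hub must be turned (at most 45 degrees).
- dropper: Bystander: small amber glass dropper bottle, 34 mm across, 85 mm high, loose. Origin: centre of its underside.
- jar: Bystander: green glass jar with a red lid, 68 mm across, 75 mm high, loose. Origin: centre of its underside.
- tub: Bystander: low clear plastic tub with lid, 90 mm across, 50 mm high, loose. Origin: centre of its underside.

How it is judged:
On the way, in this order (a step that is already met when the one before it is completed fails the run):
1. the midi bowl hangs fully down in the work bowl (z of midi_bowl in the frame of processor below 0.119 m and horizontal distance between midi_bowl and processor below 0.006 m and angle between midi_bowl's own z axis and vertical below 0.04 rad), for 0.2 s.
2. the mini bowl hangs fully down in the midi bowl (z of mini_bowl in the frame of midi_bowl below 0.0205 m and horizontal distance between mini_bowl and midi_bowl below 0.006 m and angle between mini_bowl's own z axis and vertical below 0.05 rad), for 0.2 s.
3. the blade's hub is meshed with the spindle and fully home (z of blade in the frame of drive below -0.039 m and horizontal distance between blade and drive below 0.004 m and angle between blade's own z axis and vertical below 0.08 rad), for 0.2 s.
At the end, for the whole second after the job is handed in: Midi bowl hung in the work bowl and mini bowl in the midi bowl, level, within 3 mm of home height (mini 2.5) and 6 mm of centre; blade meshed, within 3 mm of its seat, upright, at rest, fingers still on it and pressing it on the spindle with over 4 N for the last second (all of step 1 and all of step 2 and all of step 3 and contact force between blade and drive above 4 N and contact force between the fingers and blade above 2 N and linear speed of blade below 0.02 m/s); the arm keeps its last pose, push and grip.
It fails at once if a bystander (dropper bottle, jar or tub) is shifted by more than 30 mm or tipped (distance of any of dropper, jar, tub from where it was at the start of the episode above 0.03 m or angle between any of dropper, jar, tub's own z axis and vertical above 0.5 rad).
It also fails if it takes over 72 s, if anything falls off the work surface, if the arm or the gripper's body presses on something with over 40 N, if the wrist force passes 120 N, or if a joint passes its speed limit or range.

### The arm

A 6-joint arm with a two-finger parallel gripper is mounted at the origin on the work surface. World frame = base frame: x ahead of the robot, y to its left, z up, the work surface at z = 0. Lengths are in m, angles in rad, forces in N, time in s.
With the tool pointing down it reaches from about 0.35 to 1 m from the base axis. Payload 7.1 kg.
Tool frame: the origin (TCP) lies between the finger pads; the fingertips stand 22 mm ahead of it and the grasp point (between the pads) lies 3 mm ahead of it; x points along the fingers, y is the direction in which the jaws open and shut, and the axes are right-handed (so a half turn about x gives the same grasp; the last joint's range is limited). The gripper opens to 85 mm and grips with 20 to 120 N. Pads are 22 mm wide; open, the fingers measure 114 mm over their backs; the gripper's body (76 mm by 85 mm) begins 54 mm behind the grasp point. The pads swing forward as they close: fully open they stand 13 mm farther back than shut.
Start: joints at [-1.356, 0.423, 1.63, -0, 1.089, -0.019], TCP at [0.145, -0.608, 0.253] pointing down, gripper open.
Joint ranges: [-3, 3], [-0.9, 2.11], [0.09, 2.58], [-1.31, 4.45], [0.11, 2.69], [-2.54, 2.54]. Speed limits (rad/s): [2.39, 2.39, 3.01, 3.14, 3.14, 3.14].

### API

Orientations are given as a rotation vector (axis times angle).
In Python, from rig import manip gives the robot as it stands. The module is installed in compiled form; this text tells all that it offers. Calls block until the motion is done:
- manip.move_to(position, orientation): joint-space move of the TCP to a pose.
- manip.servo_line(position, orientation=None, rate=0.15): straight line of the TCP; orientation=None keeps the orientation; rate is the mean speed in m/s.
- manip.set_joints(angles): joint-space move.
- manip.command_gripper(opening, f_grip=None): finger opening in m; f_grip is the grip in N (None keeps the last); returns when the fingers have stopped.
- manip.hold(seconds).
- manip.solve_ik(position, orientation): joint angles nearest the present ones, or None.
- manip.camera(name): name is "scene" or "side" or "wrist"; returns a dict with "image" (420x560x3 uint8, red, green, blue), "fx", "fy", "cx", "cy" (pixels), "cam_to_world" (4x4, takes a point from camera to world coordinates); the wrist camera has in their place "mount" (4x4, takes a point from camera to tool coordinates, whose origin is the TCP and whose axes are the tool frame's). Camera axes: x right, y down, z forward; pixel columns grow to the right and rows downward; lengths in m; the calibration is good to about 2 mm. A picture is of the moment at which its call begins: read the wrist's pose just before it. There is no depth.
A pose or a line that the arm cannot do raises manip.IKError and nothing moves.
- manip.sign_off(): hands the job in, once; it reports no verdict.
Readings, each from a call of its own:
- manip.get_time(): time.
- manip.get_joint_positions(): joint angles.
- manip.get_joint_vel(): joint speeds.
- manip.get_tau(): joint torques, N m.
- manip.get_position(): TCP position.
- manip.get_ee_rot(): TCP orientation.
- manip.get_contact_force(): force on the tool from outside, world axes, zero at the start.
- manip.get_torque(): the same for the moment, N m.
- manip.get_width(): finger opening in m.
Only numpy, scipy, OpenCV 4.12 (cv2) and the standard library are available. Lean on these libraries where they do the work, as an engineer would, in place of code of your own. Each camera call takes 0.05 s, during which the arm holds its last target. There are 200 camera calls.

## Working session

There is one attempt and no reset: what is moved stays moved. The work goes in short steps, each a Python script; the robot and the scene stay as the last script left them, time stands still between calls to the robot, and variables do not carry over. Pictures are saved under pics/ and viewed, about 8 in all and at most 12, crops included, and the job is handed in when it is done.

```bash
mkdir -p pics; python3 - <<'E'
from rig import manip as m
import cv2,numpy as np,pickle
d={}
for n in("scene","side","wrist"):
    c=m.camera(n);d[n]=c
    cv2.imwrite(f"pics/{n}0.png",c["image"][:,:,::-1])
    print(n,c["fx"],c["fy"],c["cx"],c["cy"]);print(np.round(c.get("cam_to_world",c.get("mount")),4).tolist())
pickle.dump(d,open("c0.pkl","wb"))
print(m.get_time(),m.get_ee_rot(),m.get_position(),m.get_width())
E
```

```text
scene 412.96895170067296 412.96895170067296 271.75785201614997 204.11606970734118
[[0.4841, 0.5378, -0.6902, 1.3021], [0.8748, -0.2812, 0.3945, -0.3885], [0.0181, -0.7948, -0.6066, 0.7544], [0.0, 0.0, 0.0, 1.0]]
side 507.9132243940092 507.9132243940092 282.9715500641972 212.9477439976718
[[-0.94, -0.2671, 0.2122, 0.325], [-0.3411, 0.7353, -0.5856, 0.7322], [0.0004, -0.6229, -0.7823, 1.067], [0.0, 0.0, 0.0, 1.0]]
wrist 340.6577843570361 340.6577843570361 281.93237559592467 207.83987759318472
[[-0.0, -0.3275, 0.9449, -0.1204], [1.0, 0.0005, 0.0002, -0.0012], [-0.0005, 0.9449, 0.3275, -0.0837], [0.0, 0.0, 0.0, 1.0]]
0.15 [ 2.09785656  0.24760551 -2.09807243] [ 0.14474582 -0.60762113  0.25271256] 0.0858535413415611
```

View pics/scene0.png

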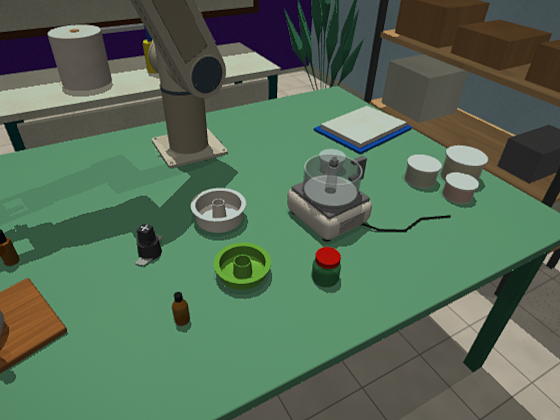

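View pics/side0.png

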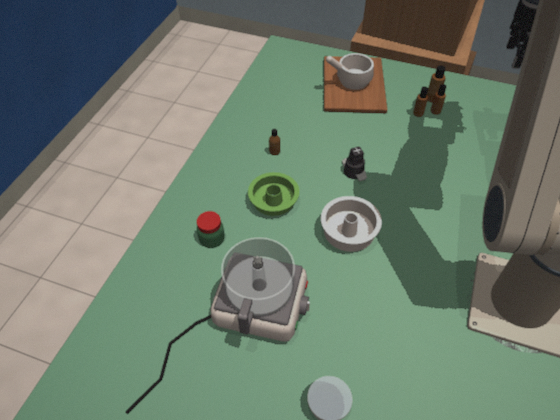

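Scene view: midi bowl tube top is near (218,201), mini near (242,256), blade top near (146,228) and spindle tip near (335,157). In the side view they are near (350,215), (274,187), (356,150) and (258,260), and the tub is at (330,398). Next I triangulate.

```bash
cat > h.py <<'E'
import numpy as np,cv2,pickle
from scipy.spatial.transform import Rotation as R
def ray(c,T,uv):
    d=T[:3,:3]@np.array([(uv[0]-c["cx"])/c["fx"],(uv[1]-c["cy"])/c["fy"],1.]);return T[:3,3],d/np.linalg.norm(d)
def atz(c,T,uv,z):
    o,d=ray(c,T,uv);return o+d*(z-o[2])/d[2]
def tri(rays):
    A=sum(np.eye(3)-np.outer(d,d) for o,d in rays);b=sum((np.eye(3)-np.outer(d,d))@o for o,d in rays)
    return np.linalg.solve(A,b)
def proj(c,T,p):
    q=np.linalg.inv(T)@np.append(p,1);return np.array([c["cx"]+c["fx"]*q[0]/q[2],c["cy"]+c["fy"]*q[1]/q[2]])
def down(yaw):  # tool x down, jaw axis y at angle yaw in world xy
    y=np.array([np.cos(yaw),np.sin(yaw),0]);x=np.array([0,0,-1.]);return R.from_matrix(np.c_[x,y,np.cross(x,y)]).as_rotvec()
def snap(m,name):
    T=np.eye(4);T[:3,:3]=R.from_rotvec(m.get_ee_rot()).as_matrix();T[:3,3]=m.get_position()
    c=m.camera("wrist");c["cam_to_world"]=T@np.array(c["mount"])
    cv2.imwrite(f"pics/{name}.png",c["image"][:,:,::-1]);pickle.dump(c,open(name+".pkl","wb"));return c
E
python3 - <<'E'
from h import *
from rig import manip as m
d=pickle.load(open("c0.pkl","rb"));s,t=d["scene"],d["side"];S,T=s["cam_to_world"],t["cam_to_world"]
for n,a,b,z in[("midi",(218,201),(350,215),.06),("mini",(242,256),(274,187),.044),("blade",(146,228),(356,150),.084),("spin",(335,157),(258,260),.206),("jar",(327,257),(209,221),.075),("drop",(180,296),(275,132),.085)]:
    print(n,tri([ray(s,S,a),ray(t,T,b)]).round(3),atz(s,S,a,z).round(3),atz(t,T,b,z).round(3))
print("tub",atz(t,T,(330,398),.05).round(3))
M=R.from_rotvec(m.get_ee_rot()).as_matrix();print(M.round(2).tolist())
for y in(-1.57,0,1.57,2.5):
  for p in([.5,-.3,.4],[.45,-.45,.5]):
    print(y,p,m.solve_ik(p,down(y)))
E
```

```text
midi [ 0.437 -0.067  0.067] [ 0.43  -0.063  0.06 ] [ 0.437 -0.073  0.06 ]
mini [ 0.652 -0.097  0.056] [ 0.642 -0.091  0.044] [ 0.655 -0.109  0.044]
blade [ 0.479 -0.276  0.085] [ 0.481 -0.275  0.084] [ 0.478 -0.28   0.084]
spin [0.568 0.217 0.199] [0.578 0.21  0.206] [0.564 0.219 0.206]
jar [0.76  0.073 0.069] [0.766 0.069 0.075] [0.757 0.076 0.075]
drop [ 0.717 -0.273  0.079] [ 0.726 -0.272  0.085] [ 0.712 -0.27   0.085]
tub [0.353 0.38  0.05 ]
[[-0.0, 0.23, -0.97], [0.0, -0.97, -0.23], [-1.0, -0.0, -0.0]]
-1.57 [0.5, -0.3, 0.4] [-5.60829249e-01  2.27309067e-01  1.56472230e+00 -4.44089210e-16
  1.34956128e+00  1.00917075e+00]
-1.57 [0.45, -0.45, 0.5] [-8.04098299e-01  2.71707247e-01  1.29567111e+00 -4.44089210e-16
  1.57421429e+00  7.65901701e-01]
0 [0.5, -0.3, 0.4] [-5.60829249e-01  2.27309067e-01  1.56472230e+00 -4.44089210e-16
  1.34956128e+00 -5.60829249e-01]
0 [0.45, -0.45, 0.5] [-0.8040983   0.27170725  1.29567111  0.          1.57421429 -0.8040983 ]
1.57 [0.5, -0.3, 0.4] [-5.60829249e-01  2.27309067e-01  1.56472230e+00 -4.44089210e-16
  1.34956128e+00 -2.13082925e+00]
1.57 [0.45, -0.45, 0.5] [-8.04098299e-01  2.71707247e-01  1.29567111e+00 -4.44089210e-16
  1.57421429e+00 -2.37409830e+00]
2.5 [0.5, -0.3, 0.4] None
2.5 [0.45, -0.45, 0.5] None
```

```bash
python3 - <<'E'
from h import *
from rig import manip as m
t0=m.get_time()
m.move_to([.54,-.03,.42],down(-np.pi/2));print(m.get_time()-t0)
snap(m,"w1")
im=cv2.imread("pics/w1.png");cv2.imwrite("pics/w1b.png",cv2.resize(im,(800,600),interpolation=cv2.INTER_CUBIC))
E
```

```text
2.5500000000000003
```

View pics/w1b.png

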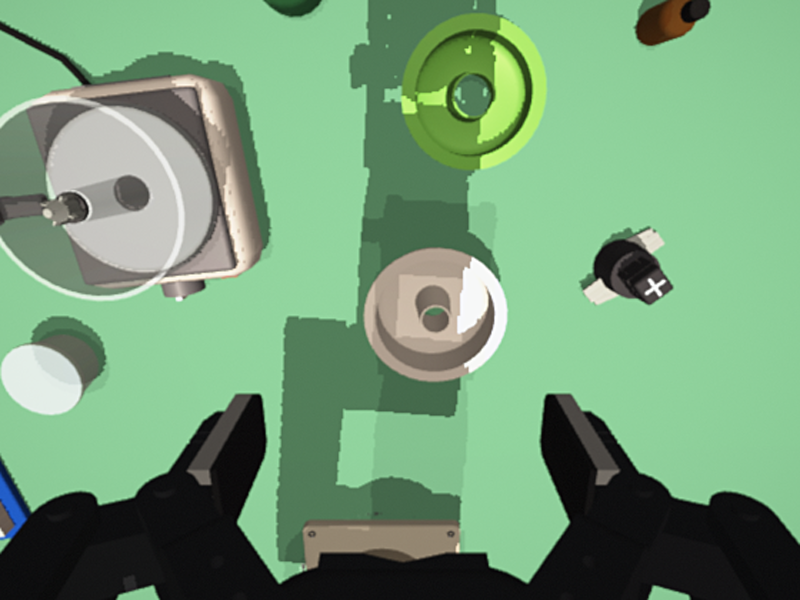

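Wrist view: midi rim centre is about (436,314) on the 800-wide picture, mini (474,91), blade's white cross (654,289), and the spindle at about (60,208) in the work bowl. Now close views of the processor and midi bowl from a standard offset.

```bash
cat >> h.py <<'E'
def view(m,xy,ztop,name,H=.2):
    k=.084-.3275/.945*(H+.12)
    m.move_to([xy[0]-k,xy[1],ztop+H],down(-np.pi/2));m.hold(.15);return snap(m,name)
def circ(c,mask,z,near):
    n,l,st,ce=cv2.connectedComponentsWithStats(mask.astype(np.uint8))
    uv=proj(c,c["cam_to_world"],[near[0],near[1],z]);
    i=1+np.argmax([s[4] if s[0]<=uv[0]<=s[0]+s[2] and s[1]<=uv[1]<=s[1]+s[3] else 0 for s in st[1:]])
    cn,_=cv2.findContours((l==i).astype(np.uint8),cv2.RETR_EXTERNAL,cv2.CHAIN_APPROX_NONE)
    h=max(cn,key=cv2.contourArea)[:,0].astype(float)
    P=np.array([atz(c,c["cam_to_world"],p,z)[:2] for p in h])
    from scipy.optimize import least_squares
    f=least_squares(lambda q:np.hypot(*(P-q[:2]).T)-q[2],[*near[:2],.07],loss="soft_l1",f_scale=.001)
    return f.x,np.sqrt(np.mean(f.fun**2))
def white(im):
    h=cv2.cvtColor(im,cv2.COLOR_RGB2HSV);return (h[...,1]<65)&(h[...,2]>60)|((h[...,0]<30)&(h[...,2]>60))
def green(im):
    h=cv2.cvtColor(im,cv2.COLOR_RGB2HSV);return (h[...,0]<52)&(h[...,0]>30)&(h[...,1]>130)&(h[...,2]>50)
E
python3 - <<'E'
from h import *
from rig import manip as m
c=pickle.load(open("w1.pkl","rb"));T=c["cam_to_world"];g=lambda u,v,z:atz(c,T,(u*.7,v*.7),z)
mi,mn,bl=g(436,314.5,.055),g(474.5,91.5,.04),g(654,289,.084)
print(mi,mn,bl)
im=c["image"];print(circ(c,white(im),.055,mi),circ(c,green(im),.04,mn))
for u in(60,63,80):print(g(u,208,.206))
view(m,(.568,.215),.19,"w2",.16)
c2=view(m,mi,.055,"w3");print(circ(c2,white(c2["image"]),.055,mi),m.get_time())
a=cv2.imread("pics/w2.png");b=cv2.imread("pics/w3.png")
cv2.imwrite("pics/w2b.png",cv2.resize(a,(800,600),interpolation=cv2.INTER_CUBIC))
E
```

```text
[ 0.4351649  -0.06531703  0.055     ] [ 0.65611743 -0.0979494   0.04      ] [ 0.4732871  -0.27766401  0.084     ]
(array([ 0.43190173, -0.06397025,  0.07692114]), np.float64(0.0004654736476126148)) (array([ 0.65394172, -0.09664905,  0.06726501]), np.float64(0.0032813428361293286))
[0.57189218 0.20434125 0.206     ]
[0.57189132 0.20229211 0.206     ]
[0.57188646 0.19068022 0.206     ]
(array([ 0.43178758, -0.06397971,  0.07673959]), np.float64(0.0003019871400558242)) 5.375
```

View pics/w2b.png

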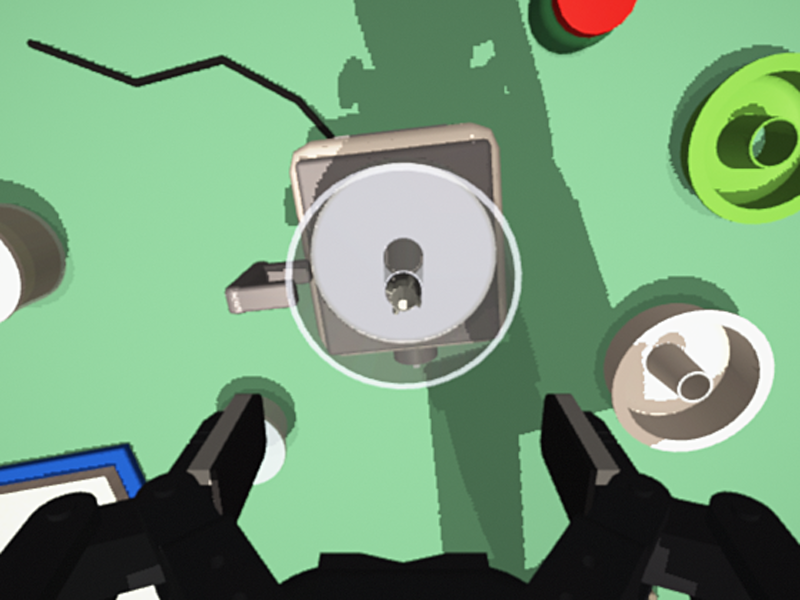

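View pics/w3.png

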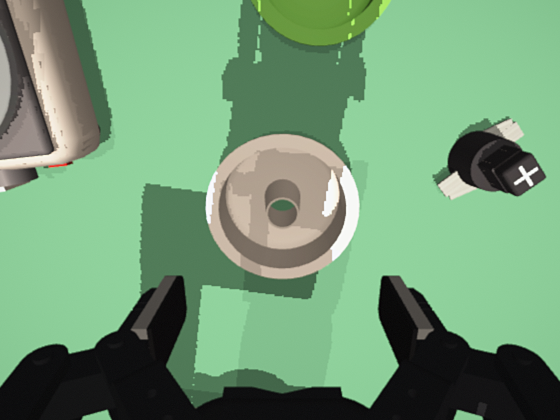

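Processor view: rim ring centre is about (404,275) on the 800-wide picture and the spindle tip about (402,304). In the midi close-up the rim centre is (283,205), the tube opening (283,207) and the blade cross (527,176). I fit the work rim ring precisely, then pick up and hang the midi bowl.

```bash
python3 - <<'E'
from h import *
from scipy.optimize import minimize
c=pickle.load(open("w2.pkl","rb"));T=c["cam_to_world"]
h=cv2.cvtColor(c["image"],cv2.COLOR_RGB2HSV).astype(float)
f=cv2.GaussianBlur(h[...,2]-h[...,1],(0,0),1)
th=np.linspace(0,6.283,180)
def sc(q):
    P=np.array([proj(c,T,[q[0]+q[2]*np.cos(a),q[1]+q[2]*np.sin(a),.168]) for a in th]).astype(np.float32)
    return -np.mean(cv2.remap(f.astype(np.float32),P[:,:1],P[:,1:],1))
x0=[*atz(c,T,(404*.7,275.5*.7),.168)[:2],.075];print(x0)
for k in(1,2):
  s=minimize(sc,x0,method="Nelder-Mead",options=dict(initial_simplex=np.array([x0]*4)+np.vstack([np.zeros(3),np.eye(3)*.004/k])));x0=s.x;print(s.x,s.fun)
print(atz(c,T,(402*.7,304*.7),.206))
im=cv2.imread("pics/w2.png")
for a in th: cv2.circle(im,tuple(int(v) for v in proj(c,T,[x0[0]+x0[2]*np.cos(a),x0[1]+x0[2]*np.sin(a),.168])),0,(0,0,255),-1)
u,v=(int(i) for i in proj(c,T,[*x0[:2],.2]))
cr=cv2.imread("pics/w2.png")[v-25:v+35,u-40:u+40];ri=im[110:290,190:380]
cv2.imwrite("pics/w2c.png",np.hstack([cv2.resize(cr,(560,420),interpolation=cv2.INTER_CUBIC)[:,80:480],cv2.resize(ri,(400,420))]))
E
```

```text
[np.float64(0.574790139007495), np.float64(0.21363517600440352), 0.075]
[0.56857769 0.21454438 0.07476325] -216.4204864501953
[0.56857769 0.21454438 0.07476325] -216.4204864501953
[0.56885543 0.21488733 0.206     ]
```

View pics/w2c.png

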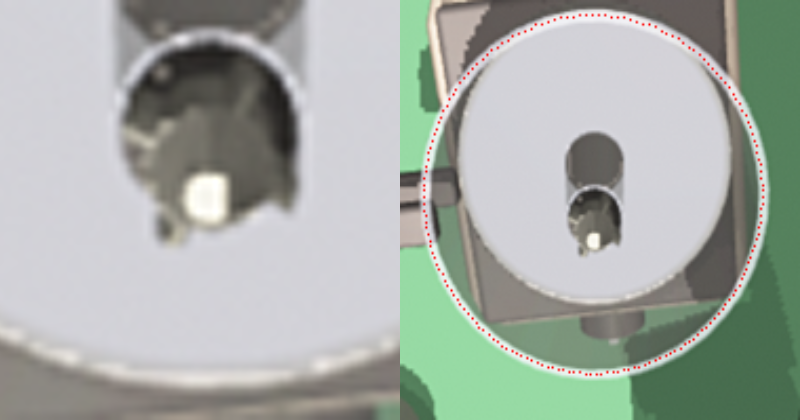

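The fitted ring lies on the rim: centre (0.5686, 0.2146), radius 74.8 mm, and the spindle tip agrees to within 0.5 mm. Ribs are visible at diagonals. Now the midi bowl.

```bash
cat >> h.py <<'E'
PC=np.array([.5686,.2146])
D=down(-np.pi/2)
def lower(m,xy,z0,z1,ori=None,step=.003,fmax=8,rate=.05):
    f0=m.get_contact_force()[2];z=z0
    while z>z1+1e-6:
        z=max(z-step,z1);m.servo_line([xy[0],xy[1],z],ori,rate=rate)
        f=m.get_contact_force()[2]-f0
        if f>fmax: break
    return z,f
E
python3 - <<'E'
from h import *
from rig import manip as m
p=np.array([.4318,-.0640])
m.command_gripper(.06,60)
m.move_to([*p,.13],D)
m.servo_line([*p,.048],rate=.12);print("f",m.get_contact_force())
m.command_gripper(0,60);print("w",m.get_width(),m.get_time(),m.get_contact_force())
m.servo_line([*p,.29],rate=.2);m.hold(.2);print("lift",m.get_width(),m.get_contact_force())
m.move_to([*PC,.29],D);m.servo_line([*PC,.19],rate=.12)
m.hold(.2);print("f",m.get_contact_force(),m.get_time())
c=snap(m,"w4")
print(lower(m,PC,.19,.160),m.get_contact_force(),m.get_position(),m.get_time())
E
```

```text
f [ 0.70623032  0.72530847 -0.26739268]
w 0.03454602994002691 7.5167 [-1.61247658 -0.31767782 12.16602312]
lift 0.03423820697892064 [-0.06546183  0.46581917 -2.07954046]
f [-0.14857761  0.5718399  -1.54870175] 11.4417
(0.16299999999999998, np.float64(17.80817795471359)) [-6.34619497 -2.48791267 15.52894756] [0.56881534 0.21465306 0.16526122] 13.7417
```

```bash
python3 - <<'E'
from h import *
from rig import manip as m
m.servo_line([*PC,.166],rate=.05)
m.command_gripper(.06)
m.servo_line([*PC,.26],rate=.2)
c=view(m,PC,.171,"w5");print(circ(c,white(c["image"]),.171,PC))
mn=(.654,-.0967)
c2=view(m,mn,.04,"w6");print(circ(c2,green(c2["image"]),.04,mn),m.get_time())
a=cv2.imread("pics/w5.png");b=cv2.imread("pics/w6.png")
cv2.imwrite("pics/w56.png",np.hstack([a[70:350,80:480],b[70:350,80:480]]))
E
```

```text
(array([0.58189007, 0.21853494, 0.08752617]), np.float64(0.009511058752335697))
(array([ 0.65388366, -0.09547185,  0.06725044]), np.float64(0.004054203850893367)) 17.2167
```

View pics/w56.png

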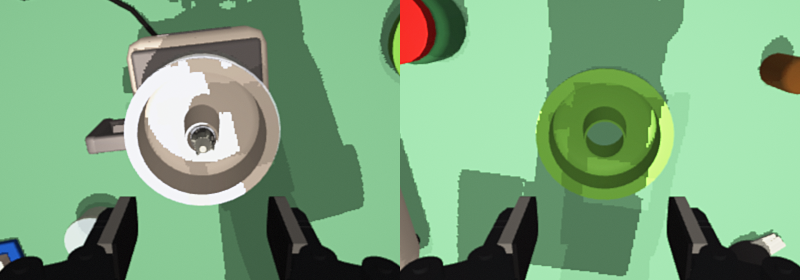

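Left: the midi bowl is in the work bowl with the spindle showing in its tube; rim spans about x 125–281 on the crop. Right: mini bowl centre is about (605,134) on the crop. Both fits need better masks, so I check the seat height by an edge fit.

```bash
cat >> h.py <<'E'
def edgefit(c,z,x0,r,dx=.006):
    """max mean radial gradient magnitude (colour) along projected circle; returns x,y,r,score"""
    from scipy.optimize import minimize
    T=c["cam_to_world"];lab=cv2.GaussianBlur(cv2.cvtColor(c["image"],cv2.COLOR_RGB2LAB).astype(np.float32),(0,0),.8)
    th=np.linspace(0,2*np.pi,240,endpoint=False);W=np.linalg.inv(T)
    def samp(q,r):
        P=np.c_[q[0]+r*np.cos(th),q[1]+r*np.sin(th),np.full(240,z),np.ones(240)]@W.T
        u=(c["cx"]+c["fx"]*P[:,0]/P[:,2]).astype(np.float32);v=(c["cy"]+c["fy"]*P[:,1]/P[:,2]).astype(np.float32)
        return cv2.remap(lab,u[:,None],v[:,None],1)[:,0]
    sc=lambda q:-np.mean(np.minimum(np.linalg.norm(samp(q,q[2]+.001)-samp(q,q[2]-.001),axis=1),40))
    best=None
    for a in(-dx,0,dx):
     for b in(-dx,0,dx):
      for e in(-.002,0,.002):
        x=np.array([x0[0]+a,x0[1]+b,r+e])
        s=minimize(sc,x,method="Nelder-Mead",options=dict(initial_simplex=np.array([x]*4)+np.vstack([np.zeros(3),np.eye(3)*.002])))
        if best is None or s.fun<best.fun:best=s
    return best.x.round(4),round(best.fun,2)
E
python3 - <<'E'
from h import *
L=lambda n:pickle.load(open(n+".pkl","rb"))
print("midi table",edgefit(L("w3"),.055,(.4318,-.064),.0765))
for z in(.171,.176,.181,.186): print("midi placed",z,edgefit(L("w5"),z,PC,.0765))
print("mini",edgefit(L("w6"),.04,(.654,-.0967),.069), edgefit(L("w1"),.04,(.654,-.0967),.069))
E
```

```text
midi table (array([ 0.4318, -0.0641,  0.0766]), np.float64(-38.9))
midi placed 0.171 (array([0.5688, 0.2149, 0.0774]), np.float64(-39.2))
midi placed 0.176 (array([0.5705, 0.2149, 0.0762]), np.float64(-39.32))
midi placed 0.181 (array([0.5722, 0.2149, 0.075 ]), np.float64(-39.4))
midi placed 0.186 (array([0.574 , 0.2149, 0.0737]), np.float64(-39.49))
mini (array([ 0.6533, -0.097 ,  0.0688]), np.float64(-28.82)) (array([ 0.6532, -0.0969,  0.0689]), np.float64(-23.1))
```

```bash
python3 - <<'E'
from h import *
L=lambda n:pickle.load(open(n+".pkl","rb"))
print("in table",edgefit(L("w3"),.055,(.4318,-.064),.064,.002))
for z in(.171,.174): print("in placed",z,edgefit(L("w5"),z,PC,.064,.002))
E
```

```text
in table (array([ 0.4319, -0.0636,  0.0638]), np.float64(-32.25))
in placed 0.171 (array([0.5674, 0.2157, 0.0644]), np.float64(-31.52))
in placed 0.174 (array([0.5685, 0.2157, 0.0638]), np.float64(-31.54))
```

Both fits hint the midi bowl may sit up to 3 mm high, so I press on its tube top with the fingers straddling the spindle and look again.

```bash
python3 - <<'E'
from h import *
from rig import manip as m
m.command_gripper(.029);print(m.get_width())
m.move_to([*PC,.235],D);m.servo_line([*PC,.206],rate=.1)
print(lower(m,PC,.206,.185,step=.002,fmax=15),m.get_position(),m.get_contact_force())
m.servo_line([*PC,.25],rate=.2)
m.command_gripper(.06)
c=view(m,PC,.171,"w7");print(m.get_time())
print(edgefit(c,.171,PC,.0765),edgefit(c,.171,PC,.064,.002))
E
```

```text
0.029041472613788206
(0.19399999999999998, np.float64(25.198712217366857)) [0.56879991 0.21470191 0.1973696 ] [-10.12335937  -2.91137263  25.80416009]
22.4167
(array([0.5688, 0.215 , 0.0775]), np.float64(-39.19)) (array([0.5675, 0.2156, 0.0643]), np.float64(-31.52))
```

The 25 N press met a firm stop with the TCP at about 0.197, and nothing moved. The midi bowl is seated and the 3 mm was camera bias. Now the mini bowl.

```bash
python3 - <<'E'
from h import *
from rig import manip as m
p=np.array([.6533,-.0970])
m.move_to([*p,.11],D)
m.servo_line([*p,.033],rate=.12);print("f",m.get_contact_force())
m.command_gripper(0,50);print("w",m.get_width(),m.get_time(),m.get_contact_force())
m.servo_line([*p,.28],rate=.2);m.hold(.2);print("lift",m.get_width(),m.get_contact_force())
q=PC+[.0002,0.0002]
m.move_to([*q,.28],D);m.servo_line([*q,.19],rate=.12)
m.hold(.2);print("f",m.get_contact_force(),m.get_time())
print(lower(m,q,.19,.163),m.get_contact_force(),m.get_position(),m.get_time())
z=m.get_position()[2]
m.servo_line([*q,z],rate=.05)
m.command_gripper(.06)
m.servo_line([*q,.26],rate=.2)
c=view(m,PC,.174,"w8");print(edgefit(c,.174,PC,.069),edgefit(c,.174,PC,.056,.002))
k=.084-.3275/.945*.2
c2=view(m,PC,.196,"w9",.1)
b=view(m,(.4733,-.2777),.084,"w10",.15)
print(m.get_time())
a=cv2.imread("pics/w8.png")[70:350,80:480]
u,v=(int(i) for i in proj(c2,c2["cam_to_world"],[*PC,.196]))
e=cv2.resize(cv2.imread("pics/w9.png")[v-35:v+35,u-50:u+50],(400,280),interpolation=cv2.INTER_CUBIC)
u,v=(int(i) for i in proj(b,b["cam_to_world"],[.4733,-.2777,.06]));print(u,v)
g=cv2.resize(cv2.imread("pics/w10.png")[v-105:v+105,u-150:u+150],(400,280),interpolation=cv2.INTER_CUBIC)
cv2.imwrite("pics/w8_10.png",np.vstack([np.hstack([a,e]),np.hstack([g,np.zeros_like(g)])]))
E
```

```text
f [-0.77919461 -0.48135171  0.5251363 ]
w 0.043447564415490594 25.0167 [-1.90868144  0.9114638   5.70021772]
lift 0.04350982849250096 [ 0.37658304 -0.16275441 -0.22185577]
f [ 0.41640386 -0.16928488 -1.1445217 ] 28.925
(0.16599999999999998, np.float64(20.345419074535496)) [-6.76072977 -0.88075942 19.20089738] [0.56896177 0.21486179 0.16844683] 30.925
(array([0.5687, 0.2153, 0.0687]), np.float64(-39.81)) (array([0.5684, 0.2157, 0.0558]), np.float64(-32.23))
35.4917
283 199
```

View pics/w8_10.png

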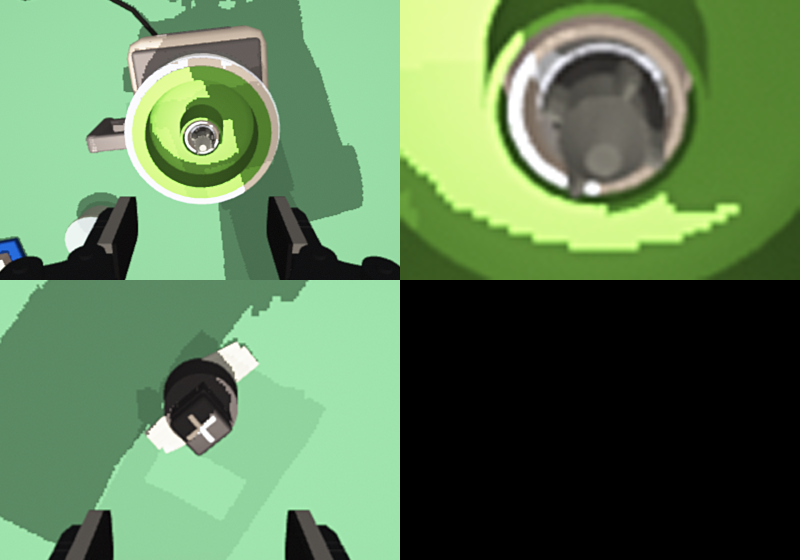

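The mini bowl is hung evenly inside the midi (r 68.7 mm at the expected height). The spindle ribs are visible in the upper-right crop. The blade cross is at about (209,428), with wing tips at about (241,357) and (160,437). Next I compute the angles, with an overlay to check.

```bash
python3 - <<'E'
from h import *
L=lambda n:pickle.load(open(n+".pkl","rb"))
c=L("w9");T=c["cam_to_world"]
u,v=(int(i) for i in proj(c,T,[*PC,.196]))
P=lambda x,y:(u-50+x/4,v-35+y/4)
print("nose",atz(c,T,P(203,160),.206)[:2])
C=PC
for x,y in((155,88),(232,90),(255,165),(178,185)):
    q=atz(c,T,P(x,y),.193)[:2]-C;print(np.hypot(*q).round(4),np.degrees(np.arctan2(q[1],q[0])).round(1)%90)
crop=cv2.imread("pics/w9.png")[v-35:v+35,u-40:u+40]
big=np.clip(cv2.resize(crop,(400,350),interpolation=cv2.INTER_CUBIC).astype(float)*1.5,0,255).astype(np.uint8);ov=big.copy()
b=L("w10");B=b["cam_to_world"];U,V=(int(i) for i in proj(b,B,[.4733,-.2777,.06]))
h=cv2.cvtColor(b["image"],cv2.COLOR_RGB2HSV);mk=((h[...,1]<60)&(h[...,2]>90));mk[:V-105]=0;mk[V+80:]=0;mk[:,:U-60]=0;mk[:,U+60:]=0
n,l,st,ce=cv2.connectedComponentsWithStats(mk.astype(np.uint8))
for i in range(1,n):
    if st[i,4]>15:
        print(st[i],ce[i].round(1),atz(b,B,ce[i],.012)[:2].round(4),"top",atz(b,B,ce[i],.084)[:2].round(4))
        ys,xs=np.where(l==i);X=np.array([atz(b,B,p,.012)[:2] for p in zip(xs,ys)]);d=X-X.mean(0);w,e=np.linalg.eigh(d.T@d);print("  axis",np.degrees(np.arctan2(e[1,1],e[0,1])).round(1)%180, "far pts",X[np.argsort(X[:,0])[[0,-1]]].round(4).tolist())
g=cv2.imread("pics/w10.png")[V-50:V+50,U-60:U+54]
cv2.imwrite("pics/z1.png",np.hstack([big,cv2.resize(g,(400,350),interpolation=cv2.INTER_CUBIC)]));print("u,v",u,v,U,V)
E
```

```text
nose [0.56863506 0.21426075]
0.0117 42.7
0.0099 56.6
0.0111 59.8
0.0102 67.0
[284 140  44  31 639] [308.5 153.8] [ 0.5059 -0.3029] top [ 0.5187 -0.2972]
  axis 72.4 far pts [[0.4893, -0.3038], [0.5197, -0.305]]
[295 167  17  37 171] [305.8 184.8] [ 0.4736 -0.3009] top [ 0.4932 -0.2957]
  axis 17.19999999999999 far pts [[0.4537, -0.3027], [0.4924, -0.2915]]
[241 194  32  30 490] [256.  210.4] [ 0.4453 -0.2485] top [ 0.4708 -0.2543]
  axis 36.80000000000001 far pts [[0.4308, -0.2482], [0.4635, -0.2521]]
[273 194  32  32 576] [287.5 208.3] [ 0.4477 -0.2821] top [ 0.4727 -0.2808]
  axis 133.6 far pts [[0.4285, -0.2763], [0.4636, -0.2888]]
u,v 284 209 283 199
```

View pics/z1.png

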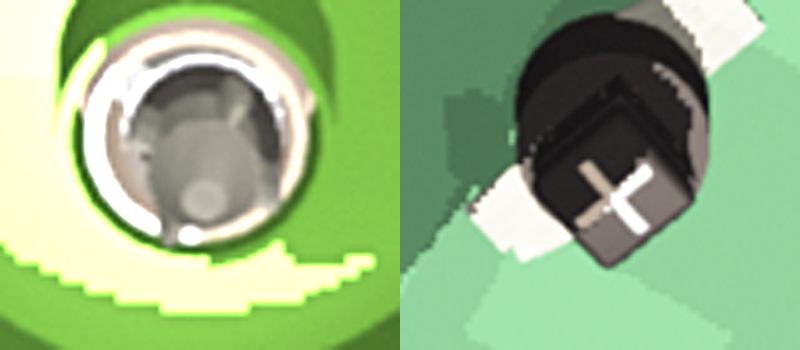

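Spindle ribs sit at ≡64.6° mod 90 (arm ends on the crop: (138,140), (240,105), (270,195), (170,235)). The blade's cross has its centre at (615,198) and its arms at about 41°/−49°. Next: grasp the blade with the jaws at −49°, carry it over the spindle at −25.4° and lower it.

```bash
python3 - <<'E'
from h import *
from rig import manip as m
b=pickle.load(open("w10.pkl","rb"));B=b["cam_to_world"]
E=[np.array([atz(b,B,(223+(x-400)/3.5,149+y/3.5),.084)[:2] for x,y in s]) for s in(((580,163),(645,230)),((652,170),(580,225)))]
for e in E:
    d=e[1]-e[0];print(e.mean(0).round(4),np.degrees(np.arctan2(d[1],d[0]))%90)
p=(E[0].mean(0)+E[1].mean(0))/2
ang=np.mean([np.degrees(np.arctan2(*(e[1]-e[0])[::-1]))%90 for e in E]);y0=np.radians(ang-90);print(p,ang)
m.move_to([*p,.16],down(y0));m.servo_line([*p,.069],rate=.12);print(m.get_contact_force())
m.command_gripper(0,100);print("w",m.get_width(),m.get_contact_force())
m.servo_line([*p,.30],rate=.2);m.hold(.2);print("lift",m.get_width(),m.get_contact_force(),m.get_time())
q=PC+[.0002,.0002];y1=np.radians(-25.4)
m.move_to([*q,.30],down(y1));m.servo_line([*q,.245],rate=.12);m.hold(.2);print(m.get_contact_force(),m.get_time())
c=snap(m,"w11")
z=.245
for z in np.arange(.241,.208,-.003):
    m.servo_line([*q,z],rate=.06);f=m.get_contact_force();print(round(z,3),m.get_position()[2].round(4),f.round(1))
    if f[2]>10:break
print(m.get_torque(),m.get_time())
E
```

```text
[ 0.4754 -0.2777] 42.749915935664234
[ 0.4752 -0.2784] 39.04980505411993
[ 0.4753333  -0.27804203] 40.89986049489208
[-1.02208062 -0.7721692   0.09448978]
w 0.028651602534013557 [-0.20422496  1.1526995   5.99195985]
lift 0.029146936566816266 [ 0.78543705  0.0426338  -1.17717476] 39.0083
[ 0.56434625 -0.42423455 -1.01406051] 41.6417
0.241 0.2408 [-0.3 -0.4 -1.7]
0.238 0.2377 [ 0.1 -0.4 -0.7]
0.235 0.2347 [-0.2 -0.5 -1.1]
0.232 0.2317 [ 0.8  0.  -1.2]
0.229 0.2287 [ 0.4 -0.  -0.6]
0.226 0.2258 [ 0.1 -0.2 -1.3]
0.223 0.2227 [ 0.7 -1.3 -1.9]
0.22 0.2195 [ 2.6 -5.3 -4. ]
0.217 0.2164 [ 3.5 -5.7 -6.1]
0.214 0.2138 [ 2.8 -7.3 -1.7]
0.211 0.2111 [ 2.3 -7.3 -0. ]
[-1.35681723 -0.3664307   0.00990568] 44.4417
```

It meshed at the first try, passing below the 0.223 unmeshed stop. I ease the side load and press home.

```bash
python3 - <<'E'
from h import *
from rig import manip as m
q=PC+[.0006,-.0008]
m.servo_line([*q,.211],rate=.03);print(m.get_contact_force())
for z in np.arange(.209,.198,-.001):
    m.servo_line([*q,z],rate=.04);m.hold(.15);f=m.get_contact_force();print(round(z,3),m.get_position().round(4),f.round(1),m.get_torque().round(2))
    if f[2]>18:break
m.hold(.5);print(m.get_contact_force(),m.get_position(),m.get_width(),m.get_time())
snap(m,"w12")
s=m.camera("scene");cv2.imwrite("pics/s2.png",cv2.resize(s["image"][110:290,230:430,::-1],(600,540),interpolation=cv2.INTER_CUBIC))
E
```

```text
[ 0.58967493 -4.43777588 -0.4878431 ]
0.209 [0.5691 0.2136 0.2096] [-2.2 -4.9  5.7] [-0.93  0.32  0.01]
0.208 [0.5692 0.2137 0.2096] [-3.8 -6.6 12.7] [-1.13  0.76 -0.  ]
0.207 [0.5692 0.2137 0.2095] [-6.3 -7.9 18.9] [-1.22  1.2  -0.01]
[-6.99288818 -6.98566239 19.26300926] [0.56922681 0.21370731 0.20945237] 0.0287165575348345 46.3917
```

View pics/s2.png

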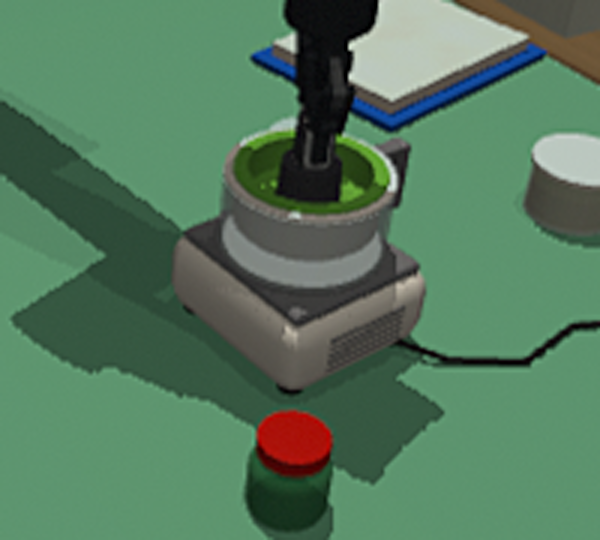

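The TCP stops hard at 0.2095 (expected 0.209) with a steady 19 N down. The picture shows the blade hub deep in the level green bowl and the jar standing. Handing in.

```bash
python3 -c "
from rig import manip as m
print(m.get_contact_force(),m.get_time());m.sign_off()"
```

```text
[-6.75948325 -8.05021322 20.26312458] 46.4917
the job is handed in; nothing more can be done
```

I hung the midi bowl and then the mini bowl. The blade meshed on the first try, without turning, and I handed the job in at 46.5 s while still gripping the stem and pressing down with about 20 N. The simulator gave no verdict.

**Checks that agreed**
- **Midi bowl:** it met a firm stop under a 25 N press on its tube and did not move. Its fitted centre was within 0.5 mm of the work bowl's axis.
- **Mini bowl:** its rim fit gave a radius of 68.7 mm at the expected height (69 mm true), centred within 1 mm.
- **Blade:** it went past the height where unmeshed teeth would stop. It then came to a hard stop with the tool at 0.2095 m, against 0.209 m expected.

**Checks that disagreed or stayed partial**
- **Midi height from the camera:** two fits of the midi rim read about 3 mm too high, both before and after the press. I took this as camera error because of the firm stop, but did not resolve it further.
- **Side load:** about 10 N sideways remained on the gripper at the end.
- **Bystanders:** I did not measure their final positions. In the last scene crop the jar and tub are standing; the dropper bottle was outside that crop.

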